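# Slide the brass spacer along the rail into the gauge pocket

### The job

On the aluminium gauge plate, push the brass spacer flat against the long dark rail, then, keeping it against the rail, slide it along into the corner pocket beside the dial gauge until it is fully home against the end stop. Only push it with the fingers: do not lift or tip it, and leave the other dies, punches and the bottle where they are. Let go and move clear at the end.

Things in the scene. Friction and masses are not known exactly. Their poses are not given: they have to be found in the camera images.
- plate: Fixed aluminium gauge plate on the bench, 180 (x) x 395 (y) x 12 mm, from y = -180 to +215; origin on its underside, mid-way in x, z up, top face 12 mm above the bench. It carries the rail along its +x side, running along y, and at its +y end the end stop and red lip that make the corner pocket, open towards -y. Behind the stop lies a dial gauge, 54 mm across, top 22 mm above the plate.
- rail (a point): Middle of the rail's working face, at the level of the plate's top; plate frame x = +55, y = 0 mm. The straight dark steel rail is 14 mm high above the plate, 18 mm thick, from plate y = -180 to +165 mm; the working face looks to the plate's -x. Axes are the plate's.
- stop (a point): Inner corner where the rail's face meets the end stop's face, at the level of the plate's top; plate frame x = +55, y = +140 mm. The dark end stop is 14 mm high; its working face looks to the plate's -y. Axes are the plate's.
- lip (a point): Inner face of the red lip, 39.5 mm from the rail's face and parallel to it, 14 mm high, at the level of the plate's top; plate frame x = +15.5, y = +127 mm. The lip runs from plate y = +112 to +142 mm, and a flared lead-in continues it to about y = +95 mm, reaching back to x = -4 mm. Axes are the plate's.
- spacer: Loose brass block, 36 (x) x 60 (y) x 20 mm high, 0.2 to 0.4 kg, a flat dark slot mark on top along its length; origin at the centre of its underside. It starts flat on the plate, off the rail, its long side within 30 degrees of the rail's direction; same either way round. It slides at 1 to 4 N and squares up to the rail when pushed against it.
- spacer_mid (a point): Centre of the brass spacer, half-way up (10 mm above its underside).
- pocket (a point): Where the spacer's centre lies when it is fully home in the pocket: plate frame x = +37, y = +110, 22 mm above the bench. Its axes are those of the plate.
- die_plate: Loose steel round die, 44 mm across, 24 mm high, dark slot in its top, standing on the plate away from the rail, on either side of the spacer; origin at the centre of its underside. It must stay where it is.
- die_ring: Loose steel round die, 48 mm across, 28 mm high, with a copper-edged dark hole, standing on the plate's near (-x) corner at the pocket's (+y) end; origin at the centre of its underside. It must stay where it is.
- punch_a: Loose steel punch, 32 mm across, 85 mm tall, standing on the bench to the left of the plate; origin at the centre of its underside. It must stay where it is.
- punch_b: Loose steel punch, 36 mm across, 70 mm tall, standing on the bench to the right of the plate; origin at the centre of its underside. It must stay where it is.
- die_big: Loose steel round die, 64 mm across, 30 mm high, on the bench to the right of the plate; origin at the centre of its underside. It must stay where it is.
- oil: Loose yellow oil bottle with a red cap, 44 mm across, 110 mm tall, on the bench to the left of the plate; origin at the centre of its underside. It must stay where it is.
Mind the look-alikes: they are no part of the job. What is meant by the spacer is not blue or turquoise, and is the larger of those in its own colour.

How it is judged (in metres and radians):
On the way, in this order (a step that is already met when the one before it is completed fails the run):
1. the spacer lies flat against the rail, still short of the pocket (x of spacer_mid in the frame of plate above 0.032 m and y of spacer_mid in the frame of plate below 0.08 m and angle between the y axis of spacer and the y axis of plate, either way round below 0.15 rad), for 0.2 s.
2. the spacer is fully home in the corner pocket (x of spacer_mid in the frame of plate above 0.0335 m and y of spacer_mid in the frame of plate above 0.107 m and angle between the y axis of spacer and the y axis of plate, either way round below 0.06 rad), for 0.2 s.
At the end, for the whole second after the job is handed in: The spacer lies flat in the corner pocket, at rest, within 3.5 mm of the rail and 3 mm of the end stop, square to the rail within 0.06 rad (all of step 2 and z of spacer_mid in the frame of plate below 0.025 m and angle between spacer's own z axis and vertical below 0.06 rad and linear speed of spacer below 0.01 m/s); the robot touches nothing.
It fails at once if the spacer is lifted off the plate (over 8 mm) (z of spacer_mid in the frame of plate above 0.03 m).
It fails at once if the spacer is pushed off the plate or tipped (over 0.3 rad) (z of spacer_mid in the frame of plate below 0.012 m or angle between spacer's own z axis and vertical above 0.3 rad).
It fails at once if the spacer comes more than 12 mm off the rail on the last stretch to the pocket (the last 60 mm) (y of spacer_mid in the frame of plate above 0.05 m and x of spacer_mid in the frame of plate below 0.025 m).
It fails at once if another die, a punch or the bottle is moved over 15 mm (distance of any of die_plate, die_ring, punch_a, punch_b, die_big, oil from where it was at the start of the episode above 0.015 m).
It also fails if it takes over 45 s, if anything falls off the work surface, if the arm or the gripper's body presses on something with over 40 N, if the wrist force passes 120 N, or if a joint passes its speed limit or range.

### The arm

A 7-joint arm with a two-finger parallel gripper is mounted at the origin on the work surface. World frame = base frame: x ahead of the robot, y to its left, z up, the work surface at z = 0. Lengths are in mm, angles in rad, forces in N, time in s.
With the tool pointing down it reaches from about 350 to 900 mm from the base axis. Payload 8.1 kg.
Tool frame: the origin (TCP) lies at the very end of the fingers, on their centre line; the grasp point (between the pads) lies 19 mm behind it (bot.hold_point_z is the distance from the TCP to the grasp point, in mm); z points along the fingers, y is the line along which they close (so a half turn about z gives the same grasp; the last joint's range is limited). The gripper opens to 92 mm and grips with 3 to 60 N. Pads are 19 mm wide; open, the fingers measure 130 mm over their backs; the gripper's body (75 mm by 190 mm) begins 47 mm behind the grasp point.
Start: joints at [1.182, 0.434, 0.025, 1.573, -0.012, 1.134, -0.075], TCP at [176.179, -599.669, 226.742] pointing down, gripper open.
Joint ranges: [-2.62, 2.62], [-0.44, 2.09], [-1.27, 1.32], [0.08, 2.57], [-1.32, 4.46], [0.12, 2], [-2.74, 2.74]. Speed limits (rad/s): [2.22, 2.22, 3.01, 3.01, 3.14, 3.14, 3.14].

### API

Orientations are given as a rotation vector (axis times angle).
In Python, from plant import bot gives the robot as it stands.
- The arm moves only by the shell command python3 -m pendant 'ROWS' [FORCE]. ROWS is JSON, a list of rows, each a list of 3 entries, a list of its own where there are three numbers: the opening, from 0 (shut) to 1 (fully open), then the shift along the tool's x, y, z in m, then the turn about the tool's z in degrees. A call has 1 to 12 rows; each row is the pose to reach, as a shift and turn from the pose commanded when the call began, along the tool's axes at that moment; what a row does not reach only later rows make up. A row lasts 1/8 s, in which the tool goes at most 62.5 mm and 10.7 degrees, less where a joint would pass 70% of its speed; a pose out of reach is approached as far as the arm can. A call with a gripper value outside its range is refused whole. The fingers move at their own pace and stop on an object; FORCE is the grip in N (left out, the last holds). Time passes only in rows, so rows that repeat a pose let the fingers close. It gives the time, the measured TCP pose, the force, the opening and the grip force at its end, in the units of the state.
- bot.read_state(): the state, without advancing time (a new reading comes with each control period).
- bot.grab_frame(name): name is "scene" or "top" or "wrist"; returns a dict with "image" (384x512x3 uint8, red, green, blue), "z_map" (384x512 float32, mm along the optical axis (not along the pixel's ray), 0 where there is no reading), "fx", "fy", "cx", "cy" (pixels), "D" ([k1, k2, p1, p2, k3] as OpenCV has them; the pictures are not rectified), "cam_to_world" (4x4, takes a point from camera to world coordinates). Camera axes: x right, y down, z forward; pixel columns grow to the right and rows downward; lengths in mm; the calibration is good to about 2 mm. A picture is of the moment at which its call begins.
- bot.finish_job(): hands the job in; it is judged then, once.
Trained networks look in a picture, given as the dict that the camera call returned (one of the last four; its "shot" number tells which), for a name from the list of things; names that differ only in an ending like _2 or _b are one class to them, and where a whole thing is asked for, a point or a joint stands for the part that bears it (a point fixed in the world has none). Each returns a list of dicts, best first, with "score" (0 to 1); they miss things now and then, are a little off and sometimes report something else, mostly with a low value. They report only what shows in the picture. A call takes as long as a camera call. They do not tell look-alikes from the thing itself.
- bot.trace(name, picture): "pixels" (384x512 bool, what is visible of it) and "bbox" ([left, top, right, bottom] in pixels, round what is visible of it).
The state is a dict: "time_s": time; "q": joint angles; "qvel": joint speeds; "joint_efforts": joint torques, N m; "tcp_pos": TCP position; "tool_rot": TCP orientation; "force": force on the tool from outside, world axes, zero at the start; "wrist_torque": the same for the moment, N m; "width": opening from 0.0 (shut) to 1.0 (fully open); "grip_force": force on a finger pad.
Only numpy, scipy, OpenCV 4.12 (cv2) and the standard library are available. Lean on these libraries where they do the work, as an engineer would, in place of code of your own. Each camera call takes 0.05 s, during which the arm holds its last target. There are 200 camera calls.

## Working session

There is one attempt and no reset: what is moved stays moved. The work goes in short steps, Python scripts to look and compute and a shell command to move; the robot and the scene stay as the last step left them, time stands still between calls to the robot, and variables do not carry over. Pictures are saved under pics/ and viewed, at most 10 in all, crops included, and the job is handed in when it is done.

```bash
mkdir -p pics; ls; python3 - <<'E'
from plant import bot
import cv2,numpy as np
s=bot.read_state();print({k:np.round(v,3) for k,v in s.items()})
a=[]
for n in("scene","top"):
    f=bot.grab_frame(n);a.append(f["image"])
    print(n,f["fx"],f["cx"],f["cy"],f["D"],np.round(f["cam_to_world"],3).tolist())
    cv2.imwrite(f"pics/{n}0.png",cv2.resize(f["image"][:,:,::-1],(800,600)))
E
```

```text
pics
{'time_s': np.float64(0.0), 'q': array([ 1.182,  0.435,  0.025,  1.574, -0.012,  1.134, -0.075]), 'qvel': array([ 0.001, -0.001, -0.002, -0.001, -0.   ,  0.002, -0.001]), 'joint_efforts': array([-1.0000e-03, -6.6784e+01,  9.8500e-01, -3.1445e+01, -6.0000e-02,
        4.3000e-02,  0.0000e+00]), 'tcp_pos': array([ 175.971, -599.218,  225.977]), 'tool_rot': array([-3.108e+00, -4.470e-01,  1.000e-03]), 'force': array([ 0.355,  0.74 , -0.036]), 'wrist_torque': array([-0.061,  0.051, -0.038]), 'grip_force': np.float64(0.0), 'width': np.float64(1.001)}
scene 458.28072230438175 257.2282876551824 196.0228147296078 [-0.07337502  0.          0.          0.          0.        ] [[-0.154, 0.814, -0.561, 1310.286], [0.988, 0.129, -0.085, 130.375], [0.003, -0.567, -0.824, 1243.482], [0.0, 0.0, 0.0, 1.0]]
top 427.09856485977184 255.50978018778247 193.38540217421738 [0.00087793 0.         0.         0.         0.        ] [[0.025, -0.984, 0.174, 315.119], [-1.0, -0.024, 0.011, 2.052], [-0.007, -0.174, -0.985, 1140.331], [0.0, 0.0, 0.0, 1.0]]
```

View pics/scene0.png

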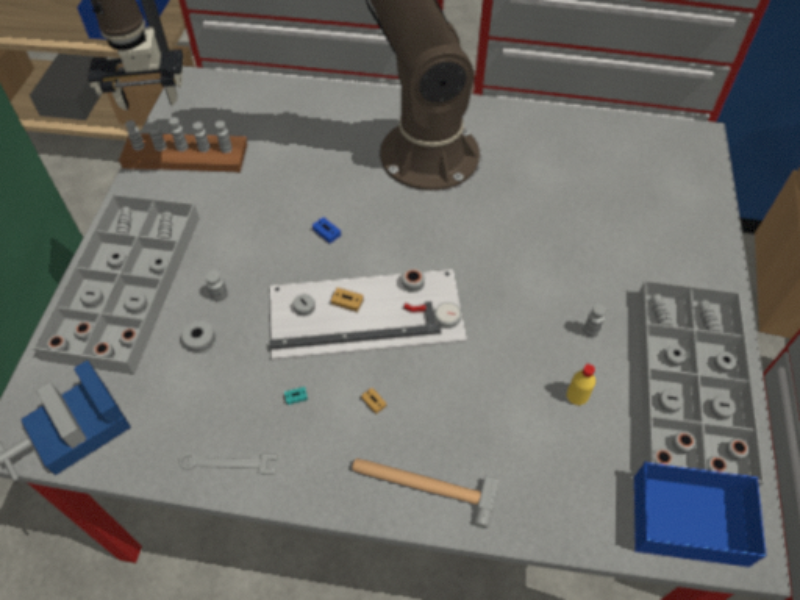

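View pics/top0.png

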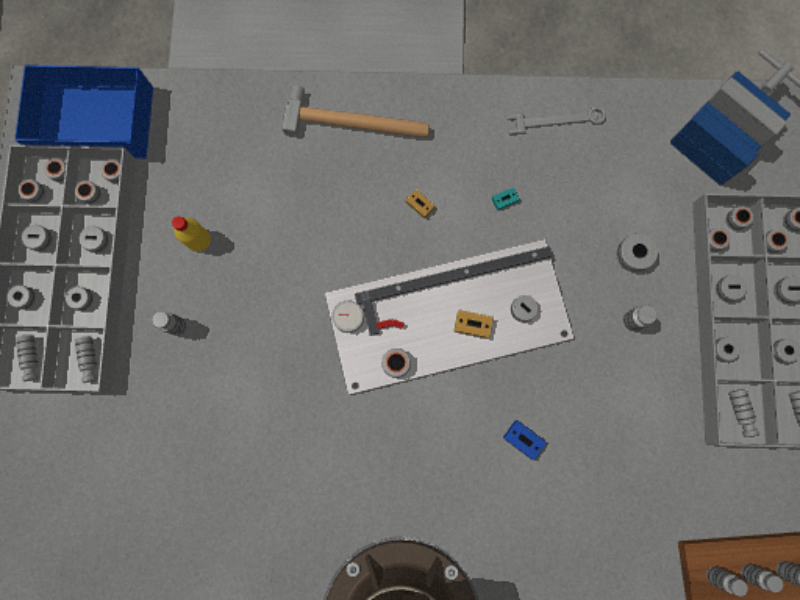

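In the top view (800x600) the possible spacers are brass (474,324) on the plate, small brass (421,203) on the bench, turquoise (506,198) and blue (525,440). The larger brass one on the plate fits the description. Next I measure the plate, spacer and dies, and take a crop to check.

```bash
cat > h.py <<'E'
from plant import bot
import cv2,numpy as np
def to_plane(f,uv,z):
    K=np.array([[f["fx"],0,f["cx"]],[0,f["fy"],f["cy"]],[0,0,1.]])
    n=cv2.undistortPoints(np.asarray(uv,float).reshape(-1,1,2),K,np.array(f["D"],float)).reshape(-1,2)
    T=np.array(f["cam_to_world"]);d=np.c_[n,np.ones(len(n))]@T[:3,:3].T
    return (T[:3,3]+d*((z-T[2,3])/d[:,2])[:,None])[:,:2]
def rect(f,m,z):
    v,u=np.nonzero(m);p=to_plane(f,np.c_[u,v],z).astype(np.float32)
    return cv2.minAreaRect(p)
E
python3 - <<'E'
from h import *
f=bot.grab_frame("top")
for n,z in[("plate",12),("rail",26),("spacer",32),("die_plate",36),("die_ring",40)]:
    for r in bot.trace(n,f)[:3]:
        m=r["pixels"].astype(np.uint8)
        print(n,round(r["score"],2),r["bbox"],m.sum(),np.round(cv2.boxPoints(rect(f,m,z)),0).tolist(),np.round(rect(f,m,z)[0],1))
cv2.imwrite("pics/crop.png",cv2.resize(f["image"][145:260,200:375,::-1],None,fx=4.5,fy=4.5,interpolation=2))
E
```

```text
plate 0.93 [208.0, 154.3, 365.9, 251.8] 8912 [[354.0, 97.0], [459.0, -286.0], [634.0, -238.0], [529.0, 145.0]] [494.2 -70.7]
rail 0.66 [210.2, 149.4, 364.9, 249.5] 8941 [[353.0, 97.0], [459.0, -283.0], [632.0, -235.0], [527.0, 145.0]] [492.8 -69.1]
rail 0.29 [391.1, 151.5, 423.2, 175.4] 509 [[572.0, -423.0], [640.0, -425.0], [642.0, -358.0], [574.0, -356.0]] [ 606.9 -390.2]
spacer 0.78 [292.0, 199.8, 316.0, 214.7] 292 [[453.0, -134.0], [489.0, -141.0], [499.0, -83.0], [463.0, -77.0]] [ 475.9 -108.9]
spacer 0.64 [324.5, 269.9, 348.6, 292.1] 360 [[255.0, -207.0], [285.0, -229.0], [322.0, -179.0], [291.0, -157.0]] [ 288.2 -193.3]
spacer 0.64 [315.8, 122.9, 333.9, 137.0] 164 [[675.0, -150.0], [696.0, -189.0], [722.0, -175.0], [701.0, -136.0]] [ 698.2 -162.4]
die_plate 0.73 [324.8, 190.0, 344.1, 204.6] 217 [[484.0, -215.0], [527.0, -215.0], [527.0, -176.0], [484.0, -176.0]] [ 505.4 -195.3]
die_plate 0.59 [245.2, 223.0, 260.2, 241.0] 282 [[385.0, 41.0], [386.0, -6.0], [432.0, -4.0], [431.0, 42.0]] [408.5  18.3]
die_ring 0.67 [247.3, 223.8, 262.4, 240.0] 268 [[384.0, 38.0], [386.0, -5.0], [432.0, -4.0], [431.0, 39.0]] [408.2  17. ]
```

View pics/crop.png

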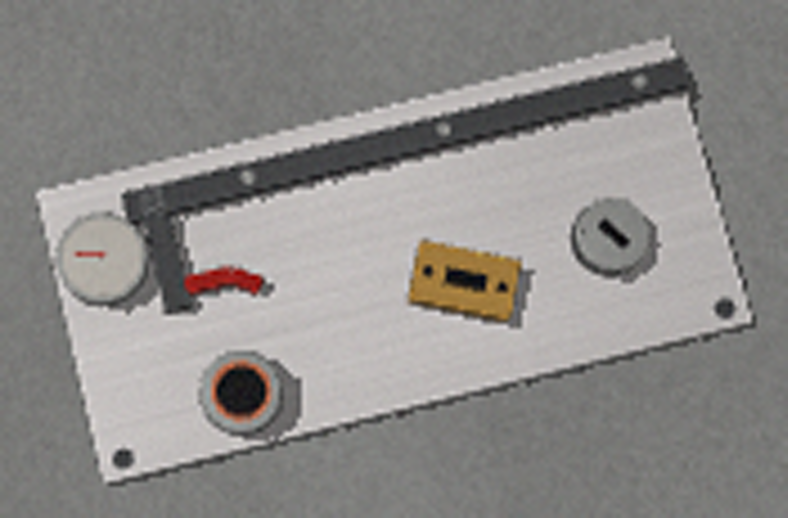

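The crop confirms it: the large brass block with two holes and a slot, at crop (465,280), is the spacer. The slotted die is at (613,235), the ring die at (240,393), and the pocket is at upper left (185,240). I'll shut the fingers and go to the -x side of the spacer.

```bash
cat >> h.py <<'E'
from scipy.spatial.transform import Rotation as R
O=np.array([498.8,-87.6]);t=np.arctan2(105,383);X=np.array([np.cos(t),np.sin(t)]);Y=np.array([-X[1],X[0]])
def plate(w): d=np.asarray(w)[...,:2]-O; return np.stack([d@X,d@Y],-1)
def world(x,y): return O+x*X+y*Y
def go(*targets):
    s=bot.read_state();r=R.from_rotvec(s["tool_rot"]).as_matrix()
    print("t",round(s["time_s"],2),"tcp plate",plate(s["tcp_pos"]).round(1),"z",s["tcp_pos"][2].round(1),"F",np.round(s["force"],1),"w",round(float(s["width"]),2),
     "turn",round(float(np.degrees(np.arctan2(r[1,0],r[0,0])-t)),2))
    for x,y,z in targets: print((x,y,z),"->",(r.T@(np.r_[world(x,y),z]-s["tcp_pos"])/1000).round(4))
E
python3 - <<'E'
from h import *
go((-83,-18,200),(-83,-18,100))
f=bot.grab_frame("top")
zs=[]
T=np.array(f["cam_to_world"])
for x,y in[(-60,60),(20,-60),(20,40),(-70,-60)]:
    p=np.r_[world(x,y),12,1];c=np.linalg.inv(T)@p;u=int(c[0]/c[2]*f["fx"]+f["cx"]);v=int(c[1]/c[2]*f["fy"]+f["cy"])
    zs.append((f["z_map"][v,u]-c[2]).round(1))
print("depth minus expected",zs)
E
```

```text
t 0.4 tcp plate [-446.5 -408.5] z 226.6 F [-0.   0.   0.1] w 1.0 turn 1.04
(-83, -18, 200) -> [ 0.3706 -0.3838  0.0267]
(-83, -18, 100) -> [ 0.3706 -0.3838  0.1267]
depth minus expected [np.float64(-3.6), np.float64(-0.1), np.float64(-2.1), np.float64(1.9)]
```

```bash
python3 -m pendant '[[0,[0.04,-0.04,0.01],1],[0,[0.08,-0.08,0.02],1],[0,[0.12,-0.12,0.03],1],[0,[0.16,-0.16,0.04],1],[0,[0.2,-0.2,0.05],1],[0,[0.24,-0.24,0.06],1],[0,[0.28,-0.28,0.07],1],[0,[0.31,-0.32,0.08],1],[0,[0.34,-0.35,0.09],1],[0,[0.36,-0.375,0.1],1],[0,[0.3706,-0.3838,0.11],1],[0,[0.3706,-0.3838,0.12],1]]' 30; python3 - <<'E'
from h import *
go((-83,-18,18))
f=bot.grab_frame("wrist");cv2.imwrite("pics/w1.png",f["image"][:,:,::-1])
r=bot.trace("spacer",f)
for q in r[:2]:
    R_=rect(f,q["pixels"],32);b=cv2.boxPoints(R_);print(round(q["score"],2),plate(R_[0]),R_[1],plate(b).round(0).tolist())
E
```

```text
time_s: 1.95
tcp_pos: [424.3, -126.1, 106.5]
tool_rot: [3.113, 0.424, 0.001]
force: [0.6, -0.1, -0.4]
width: 0.009
grip_force: 0.0
t 1.95 tcp plate [-82.  -17.5] z 106.5 F [ 0.6 -0.1 -0.4] w 0.01 turn 0.16
(-83, -18, 18) -> [-0.001   0.0005  0.0885]
0.76 [-26.08901862 -17.39795415] (60.33406066894531, 36.664852142333984) [[-56.0, -36.0], [-23.0, -53.0], [4.0, 2.0], [-29.0, 18.0]]
0.55 [-12.11951137   5.85031643] (141.6138916015625, 361.01397705078125) [[-83.0, 186.0], [-83.0, -175.0], [59.0, -175.0], [59.0, 186.0]]
```

View pics/w1.png

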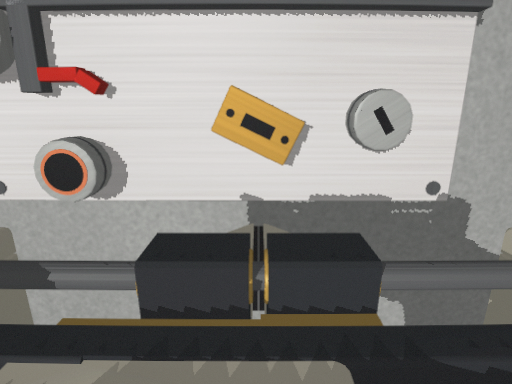

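The wrist view shows the spacer at (258,125), turned about 26° to the rail, with clear space ahead of the shut fingers. The dies at (380,120) and (75,170) are out of the way. I'll go down and push towards the rail.

```bash
python3 -m pendant '[[0,[-0.001,0.001,0.03],0],[0,[-0.001,0.002,0.06],0],[0,[-0.001,0.002,0.08],0],[0,[-0.001,0.002,0.0885],0],[0,[-0.001,0.002,0.0885],0]]' && python3 -m pendant '[[0,[0.01,0,0],0],[0,[0.018,0,0],0],[0,[0.026,0,0],0],[0,[0.034,0,0],0],[0,[0.041,0,0],0],[0,[0.048,0,0],0],[0,[0.055,0,0],0],[0,[0.062,0,0],0],[0,[0.069,0,0],0],[0,[0.075,0,0],0],[0,[0.08,0,0],0],[0,[0.083,0,0],0]]'; python3 - <<'E'
from h import *
go((9.5,-20,18))
f=bot.grab_frame("top")
r=bot.trace("spacer",f)
for q in r[:3]:
    R_=rect(f,q["pixels"],32);print(round(q["score"],2),plate(R_[0]),R_[1:])
E
```

```text
time_s: 2.68
tcp_pos: [422.9, -129.7, 18.3]
tool_rot: [3.113, 0.419, -0.001]
force: [-0.1, 0.1, 0.5]
width: 0.007
grip_force: 0.0
time_s: 4.18
tcp_pos: [503.6, -107.0, 18.2]
tool_rot: [-3.113, -0.42, -0.0]
force: [-1.8, -0.4, -1.2]
width: 0.006
grip_force: 1.0
t 4.17 tcp plate [ -0.5 -20. ] z 18.2 F [-1.8 -0.4 -1.2] w 0.01 turn 0.05
(9.5, -20, 18) -> [0.01   0.     0.0002]
0.73 [ 171.25869118 -125.1653372 ] ((27.264076232910156, 43.75077438354492), 28.545068740844727)
0.73 [-58.75359273 126.01080288] ((46.66740417480469, 46.73619079589844), 1.399711012840271)
0.53 [199.25701825  18.91734134] ((40.973533630371094, 27.683399200439453), 47.30390930175781)
```

```bash
python3 -m pendant '[[0,[0.004,0,0],0],[0,[0.007,0,0],0],[0,[0.009,0,0],0],[0,[0.011,0,0],0],[0,[0.012,0,0],0],[0,[0.012,0,0],0]]'; python3 - <<'E'
from h import *
go((0,-20,18))
f=bot.grab_frame("wrist");cv2.imwrite("pics/w2.png",f["image"][:,:,::-1])
r=bot.trace("spacer",f)
for q in r[:3]:
    R_=rect(f,q["pixels"],32);print(round(q["score"],2),plate(R_[0]),R_[1:],plate(cv2.boxPoints(R_)).round(0).tolist())
E
```

```text
time_s: 5.03
tcp_pos: [512.6, -104.4, 17.9]
tool_rot: [-3.113, -0.419, 0.006]
force: [-8.6, -2.6, 5.5]
width: 0.004
grip_force: 4.4
t 5.03 tcp plate [  8.9 -19.9] z 17.9 F [-8.6 -2.6  5.5] w 0.0 turn 0.02
(0, -20, 18) -> [-0.0089  0.0001 -0.0001]
0.91 [37.58880631 -6.40473952] ((36.86968231201172, 60.40846252441406), 15.356917381286621) [[19.0, 24.0], [19.0, -37.0], [56.0, -37.0], [56.0, 24.0]]
```

View pics/w2.png

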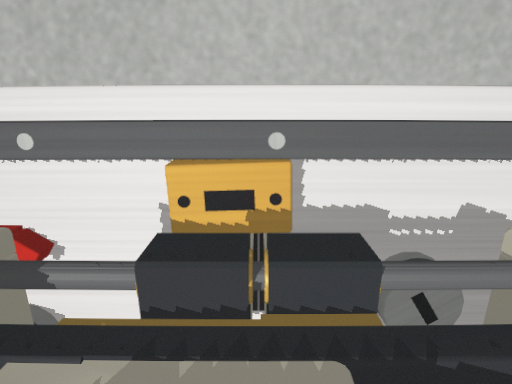

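The spacer at (230,195) lies flat on the rail, plate (37.6, -6.4), and square. I'll back off, lift, go behind its -y end and come down.

```bash
python3 -m pendant '[[0,[-0.006,0,0],0],[0,[-0.012,0,0],0],[0,[-0.012,0,-0.025],0],[0,[-0.012,0.02,-0.05],0],[0,[0,0.045,-0.05],0],[0,[0.015,0.065,-0.05],0],[0,[0.0285,0.065,-0.05],0],[0,[0.0285,0.065,-0.03],0],[0,[0.0285,0.065,-0.01],0],[0,[0.0285,0.065,-0.002],0],[0,[0.0285,0.065,-0.002],0]]'; python3 - <<'E'
from h import *
go((37.5,0,18))
f=bot.grab_frame("wrist")
for q in bot.trace("spacer",f)[:1]:
    R_=rect(f,q["pixels"],32);print(round(q["score"],2),plate(R_[0]),R_[1:],plate(cv2.boxPoints(R_)).round(0).tolist())
E
```

```text
time_s: 6.5
tcp_pos: [559.2, -158.2, 19.9]
tool_rot: [-3.113, -0.421, 0.001]
force: [0.3, -0.2, 0.0]
width: 0.005
grip_force: 0.0
t 6.5 tcp plate [ 39.6 -84.1] z 19.9 F [ 0.3 -0.2  0. ] w 0.01 turn 0.09
(37.5, 0, 18) -> [-0.002  -0.0841  0.002 ]
0.74 [45.69441522 -8.58799799] ((24.583566665649414, 65.14884185791016), 15.807639122009277) [[33.0, 24.0], [34.0, -41.0], [58.0, -41.0], [58.0, 24.0]]
```

```bash
python3 -m pendant '[[0,[-0.003,-0.01,0.001],0],[0,[-0.003,-0.02,0.001],0],[0,[-0.003,-0.027,0.001],0],[0,[-0.003,-0.034,0.001],0],[0,[-0.003,-0.041,0.001],0],[0,[-0.003,-0.048,0.001],0],[0,[-0.003,-0.055,0.001],0],[0,[-0.003,-0.062,0.001],0],[0,[-0.002,-0.069,0.001],0],[0,[-0.002,-0.075,0.001],0],[0,[-0.002,-0.08,0.001],0],[0,[-0.002,-0.082,0.001],0]]'; python3 - <<'E'
from h import *
go((37.5,40,18))
f=bot.grab_frame("wrist");cv2.imwrite("pics/w3.png",f["image"][:,:,::-1])
for q in bot.trace("spacer",f)[:1]:
    R_=rect(f,q["pixels"],32);print(round(q["score"],2),plate(R_[0]),R_[1:],plate(cv2.boxPoints(R_)).round(0).tolist())
E
```

```text
time_s: 8.1
tcp_pos: [535.1, -81.1, 19.2]
tool_rot: [3.113, 0.419, -0.002]
force: [-0.3, -7.2, 3.1]
width: 0.006
grip_force: 3.5
t 8.1 tcp plate [36.8 -3.4] z 19.2 F [-0.3 -7.2  3.1] w 0.01 turn 0.01
(37.5, 40, 18) -> [ 0.0007 -0.0434  0.0012]
0.58 [44.09974144 41.89718995] ((27.025373458862305, 62.39210510253906), 15.437176704406738) [[31.0, 73.0], [31.0, 11.0], [58.0, 11.0], [58.0, 73.0]]
```

View pics/w3.png

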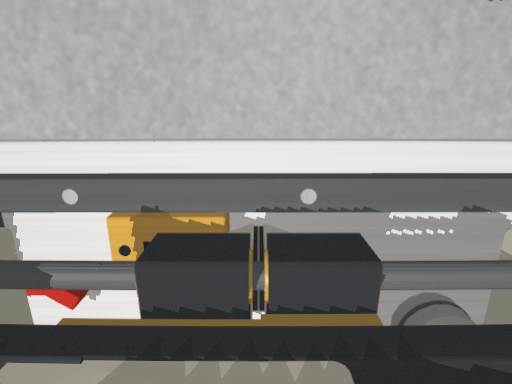

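The spacer, partly hidden at (170,235), still lies along the rail at y ≈ 42 and square. I'll keep pushing, drifting slightly towards the rail.

```bash
python3 -m pendant '[[0,[0,-0.007,0],0],[0,[0,-0.014,0],0],[0,[0.001,-0.021,0],0],[0,[0.001,-0.028,0],0],[0,[0.001,-0.035,0],0],[0,[0.001,-0.042,0],0],[0,[0.001,-0.048,0],0],[0,[0.001,-0.053,0],0],[0,[0.001,-0.057,0],0],[0,[0.001,-0.06,0],0],[0,[0.001,-0.062,0],0],[0,[0.001,-0.063,0],0]]'; python3 - <<'E'
from h import *
go((37.5,64,18))
f=bot.grab_frame("wrist")
for q in bot.trace("spacer",f)[:1]:
    R_=rect(f,q["pixels"],32);print(round(q["score"],2),plate(R_[0]),R_[1:],plate(cv2.boxPoints(R_)).round(0).tolist())
E
```

```text
time_s: 9.7
tcp_pos: [518.8, -21.4, 19.1]
tool_rot: [3.112, 0.418, -0.004]
force: [-2.9, -9.1, 6.5]
width: 0.005
grip_force: 5.2
t 9.7 tcp plate [36.8 58.6] z 19.1 F [-2.9 -9.1  6.5] w 0.0 turn -0.04
(37.5, 64, 18) -> [ 0.0007 -0.0054  0.0011]
0.97 [ 43.96275162 103.67472017] ((27.024578094482422, 61.7336540222168), 14.774799346923828) [[31.0, 135.0], [30.0, 73.0], [57.0, 73.0], [58.0, 134.0]]
```

```bash
python3 -m pendant '[[0,[0,-0.004,0],0],[0,[0,-0.006,0],0],[0,[0,-0.008,0],0],[0,[0,-0.01,0],0],[0,[0,-0.01,0],0],[0,[0,-0.01,0],0]]'; python3 - <<'E'
from h import *
go((37.5,64,18))
E
```

```text
time_s: 10.55
tcp_pos: [516.7, -14.4, 19.2]
tool_rot: [3.11, 0.414, -0.003]
force: [-0.3, -17.2, 5.6]
width: 0.005
grip_force: 7.7
t 10.55 tcp plate [36.6 65.8] z 19.2 F [ -0.3 -17.2   5.6] w 0.01 turn -0.18
(37.5, 64, 18) -> [0.0009 0.0018 0.0012]
```

```bash
python3 -m pendant '[[0,[0,-0.002,0],0],[0,[0,-0.004,0],0],[0,[0,-0.004,0],0],[0,[0,-0.004,0],0]]'; python3 - <<'E'
from h import *
go((37.5,64,18))
E
python3 -m pendant '[[0,[0,0.01,0],0],[0,[0,0.02,0],0],[0,[0,0.03,0],0],[0,[0,0.03,-0.03],0],[0,[-0.05,0.03,-0.06],0],[0,[-0.09,0.04,-0.09],0],[0,[-0.09,0.04,-0.12],0],[0,[-0.09,0.04,-0.12],0]]'; python3 - <<'E'
from h import *
go((37.5,64,18))
f=bot.grab_frame("wrist");cv2.imwrite("pics/w4.png",f["image"][:,:,::-1])
for q in bot.trace("spacer",f)[:1]:
    R_=rect(f,q["pixels"],32);print(round(q["score"],2),plate(R_[0]),R_[1:],plate(cv2.boxPoints(R_)).round(1).tolist())
E
```

```text
time_s: 11.05
tcp_pos: [516.7, -13.9, 19.5]
tool_rot: [3.107, 0.408, -0.001]
force: [2.6, -29.2, 4.8]
width: 0.005
grip_force: 11.6
t 11.05 tcp plate [36.7 66.3] z 19.5 F [  2.6 -29.2   4.8] w 0.01 turn -0.35
(37.5, 64, 18) -> [0.0008 0.0023 0.0015]
time_s: 12.05
tcp_pos: [441.5, -68.6, 141.2]
tool_rot: [3.113, 0.42, 0.007]
force: [0.2, -0.1, 1.0]
width: 0.006
grip_force: 0.0
t 12.05 tcp plate [-50.2  33.5] z 141.2 F [ 0.2 -0.1  1. ] w 0.01 turn 0.03
(37.5, 64, 18) -> [ 0.0872 -0.0306  0.1236]
0.68 [ 37.61648546 109.79770048] ((36.41934585571289, 63.772003173828125), 15.100930213928223) [[19.5, 141.8], [19.3, 78.0], [55.7, 77.8], [56.0, 141.6]]
```

View pics/w4.png

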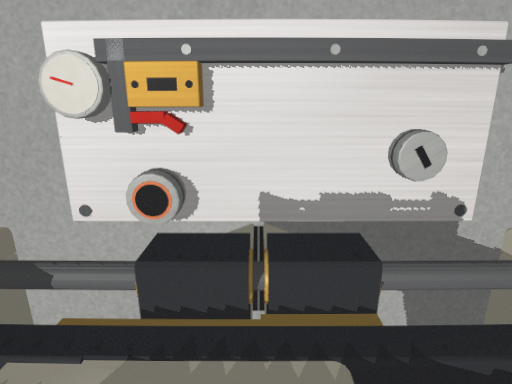

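The wrist view shows the spacer at (163,83), tight against the rail above and the end stop at (122,90), and square at plate (37.6, 109.8). The dies at (418,155) and (155,195) are undisturbed and the arm is clear.

```bash
python3 -c "
from plant import bot
print(bot.finish_job())"
```

```text
the job is handed in; nothing more can be done
None
```

The brass spacer is fully home in the corner pocket, flat against the rail and the end stop; both dies on the plate look undisturbed in the last picture, the arm is clear, and the job is handed in (about 12 s of robot time, no verdict returned).

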